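# Hang the ear defenders on the bar rack

## Task

Someone left the ear defenders standing on the packing bench. Pick them up and hang them on the taller bar rack, not on the low tape holder: lay the headband squarely across the bar, near its middle, with one ear cup hanging on each side, and let go without dropping them. Leave the loose tape roll and the small carton where they are.

Things in the scene. Friction and masses are not known exactly. Their poses are not given: they have to be found in the camera images.
- ears: Grey ear defenders standing on their two cups, 162 mm wide (y, cup to cup), 70 deep (x), 150 high; rigid, symmetric. Origin: midway between the cups' undersides, z up. Crown pad on top of the headband: 28 mm along x, 56 along y, from z 126 (underside, rests on the bar) to 150 mm; grasp it from above across the 28 mm, fingertips at z 130 or higher to clear the bar. Gap between cups 74 mm.
- bar (a point): Middle of the top line of the tall rack's bar, an 18 mm steel tube along this point's y, x level across it, z up; top 165 mm above the bench, straight 94 mm each way, then bent down into posts 118 mm from the middle. Fixed, base plate 150 x 270 x 12 mm; nothing is higher than the bar. The other tube, 82 mm high with a tape roll on it (108 mm), 0.78 to 0.84 m ahead near y = 0, is the tape holder.
- tape: Bystander: roll of tape lying flat, a cardboard-brown ring 96 mm across and 48 mm high, loose. Origin: centre of its underside. Leave alone.
- carton: Bystander: small closed cardboard carton, 85 x 65 mm and 55 mm high, loose. Origin: centre of its underside. Leave alone.
There are look-alikes about, which are no part of the job. What is shaped like the ears but blue or green is not meant.

How it is judged (in metres and radians):
On the way:
1. the ear defenders are lifted well clear of the bench (height (world z) of ears above 0.08 m), for 0.2 s.
At the end, for the whole second after the job is handed in: The ear defenders hang at rest over the tall rack's bar, a cup on each side: origin 110 to 138 mm below the bar's top, within 35 mm across the bar and 60 mm along it from its middle; upright within 15 degrees, headband square across the bar within 20 degrees (x of ears in the frame of bar between -0.035 and 0.035 m and y of ears in the frame of bar between -0.06 and 0.06 m and z of ears in the frame of bar between -0.138 and -0.11 m and angle between ears's own z axis and vertical below 0.26 rad and angle between the x axis of ears and the y axis of bar, either way round below 0.35 rad and linear speed of ears below 0.03 m/s and angular speed of ears below 0.2 rad/s); the robot touches nothing.
It fails at once if the tape roll is moved by more than 20 mm (distance of tape from where it was at the start of the episode above 0.02 m).
It fails at once if the carton is moved by more than 20 mm (distance of carton from where it was at the start of the episode above 0.02 m).
It fails at once if the ear defenders are dropped (falling untouched by the fingers faster than 0.7 m/s, a fall of some 25 mm) (contact force between the fingers and ears below 0.05 N and linear speed of ears above 0.7 m/s).
It also fails if it takes over 45 s, if anything falls off the work surface, if the arm or the gripper's body presses on something with over 40 N, if the wrist force passes 120 N, or if a joint passes its speed limit or range.

## Robot

A 6-joint arm with a two-finger parallel gripper is mounted at the origin on the work surface. World frame = base frame: x ahead of the robot, y to its left, z up, the work surface at z = 0. Lengths are in mm, angles in rad, forces in N, time in s.
With the tool pointing down it reaches from about 200 to 875 mm from the base axis. Payload 3.4 kg.
Tool frame: the origin (TCP) lies between the finger pads; the fingertips stand manip.finger_overhang ahead of it and the grasp point (between the pads) lies 2 mm behind it (manip.finger_overhang is the distance from the TCP to the fingertips, in mm); z points along the fingers, y is the direction in which the jaws open and shut (so a half turn about z gives the same grasp; the last joint's range is limited). The gripper opens to 94 mm and grips with 3 to 60 N. Pads are 16 mm wide; open, the fingers measure 119 mm over their backs; the gripper's body (75 mm by 177 mm) begins 78 mm behind the grasp point.
Start: joints at [-1.265, 0.276, 1.505, -0, 1.361, -0.121], TCP at [238.031, -523.458, 187.693] pointing down, gripper open.
Joint ranges: [-2.89, 2.89], [-0.75, 2.08], [0.22, 2.7], [-1.18, 4.32], [0.11, 2.71], [-2.7, 2.7]. Speed limits (rad/s): [2.57, 2.57, 3.14, 3.14, 3.14, 3.14].

## Interface

Orientations are given as a unit quaternion [x, y, z, w].
In Python, from bench import manip gives the robot as it stands. The module is installed in compiled form; this text tells all that it offers.
- The arm moves only by the tool move_arm, never from a script. Its argument "commands" is a list that holds one entry, the list of rows, each a list of 7 numbers: the turn, a rotation vector about the world's x, y, z in units of 5 degrees (1.0 is 5 degrees), then the shift along the world's x, y, z in units of 25 mm (1.0 is 25 mm), then the opening, from -1 (shut) to 1 (fully open). A call has exactly 10 rows; each row is the pose to reach, as a shift and turn from the pose commanded when the call began; what a row does not reach only later rows make up. A row lasts 1/12 s, in which the tool goes at most 41.7 mm and 7.16 degrees, less where a joint would pass 70% of its speed; a pose out of reach is approached as far as the arm can. A call with a gripper value outside its range is refused whole. The fingers move at their own pace and stop on an object; "grip_force" is the grip in N (left out, the last holds). Time passes only in rows, so rows that repeat a pose let the fingers close, or fill a call up. It gives the time, the measured TCP pose, the force and the opening at its end, in the units of the state.
- manip.state(): the state, without advancing time (a new reading comes with each control period).
- manip.capture(name): name is "scene" or "top" or "wrist"; returns the picture (384x512x3 uint8, red, green, blue); there is no depth.
- manip.get_calibration(name): a dict with "camera_matrix" (3x3 intrinsics, pixels), "view" (4x4, takes a point from world to camera coordinates); the wrist camera has in their place "hand_eye" (4x4, takes a point from camera to tool coordinates, whose origin is the TCP and whose axes are the flange's). Camera axes: x right, y down, z forward; pixel columns grow to the right and rows downward; lengths in mm; the calibration is good to about 2 mm. The wrist camera is an equidistant fisheye: a pixel r from the principal point sees the ray r / f radians off the axis. A picture is of the moment at which its call begins: read the wrist's pose just before it. get_calibration takes no time and is no camera call.
- manip.close_job(): hands the job in, once; it reports no verdict.
The state is a dict: "time_s": time; "q": joint angles; "joint_velocities": joint speeds; "tau": joint torques, N m; "ee_pos": TCP position; "tcp_rot": TCP orientation; "contact_force": force on the tool from outside, world axes, zero at the start; "moment": the same for the moment, N m; "grip_width": finger opening in mm.
Only numpy, scipy, OpenCV 4.12 (cv2) and the standard library are available. Lean on these libraries where they do the work, as an engineer would, in place of code of your own. Each camera call takes 0.05 s, during which the arm holds its last target. There are 200 camera calls.

## Working session

There is one attempt and no reset: what is moved stays moved. The work goes in short steps, Python scripts to look and compute and a tool call to move; the robot and the scene stay as the last step left them, time stands still between calls to the robot, and variables do not carry over. Pictures are saved under pics/ and viewed, about 8 in all and at most 12, crops included, and the job is handed in when it is done.

Besides the shell and the picture viewer there is one more tool, called after "Emit:" as name([rows], argument=value, ...), one row to a line, values as JSON. move_arm: Moves the arm, as the interface text tells. Its arguments: {"type":"object","properties":{"commands":{"type":"array","items":{"type":"array","items":{"type":"array","items":{"type":"number"}}}},"grip_force":{"type":"number"}},"required":["commands"]}

```bash
mkdir -p pics; python3 - <<'E'
from bench import manip
import cv2,numpy as np
print(manip.state(), manip.finger_overhang)
for n in("scene","top"):
    cv2.imwrite(f"pics/{n}.png",manip.capture(n)[:,:,::-1]); c=manip.get_calibration(n); print(n,np.round(c["camera_matrix"],1).tolist(),np.round(c["view"],3).tolist())
c=manip.get_calibration("wrist");print({k:np.round(v,3).tolist() for k,v in c.items() if not isinstance(v,str)})
a,b=[cv2.imread(f"pics/{n}.png") for n in("scene","top")]
cv2.imwrite("pics/both.png",np.vstack([a,b])[:, :]) 
E
```

```text
{'time_s': 0.0, 'q': array([-1.26500902e+00,  2.76574450e-01,  1.50611434e+00, -1.51697263e-05,
        1.36067906e+00, -1.20977903e-01]), 'joint_velocities': array([-0.00103937,  0.00095507,  0.00018196,  0.00162351, -0.00054536,
        0.00038565]), 'tau': array([-1.19037148e-03, -4.04586911e+01, -2.37229800e+01,  7.01991445e-02,
        3.42473492e-02, -1.33770864e-04]), 'ee_pos': array([ 237.83062469, -522.85960095,  186.82397248]), 'tcp_rot': array([ 9.77319462e-01,  2.11768462e-01, -8.92864350e-05, -8.83125615e-04]), 'contact_force': array([ 0.08355743,  0.10414386, -0.67820457]), 'moment': array([0.05137225, 0.06379442, 0.04190214]), 'grip_width': 93.69810522155446} 17.0
scene [[464.9, 0.0, 250.8], [0.0, 464.9, 187.2], [0.0, 0.0, 1.0]] [[0.377, 0.926, -0.011, -217.567], [0.713, -0.297, -0.635, -240.7], [-0.592, 0.232, -0.772, 1839.905], [0.0, 0.0, 0.0, 1.0]]
top [[455.8, 0.0, 254.5], [0.0, 455.8, 194.1], [0.0, 0.0, 1.0]] [[-0.001, -1.0, 0.015, 38.161], [-0.988, -0.001, -0.153, 501.075], [0.153, -0.015, -0.988, 1545.132], [0.0, 0.0, 0.0, 1.0]]
{'camera_matrix': [[297.319, 0.0, 254.375], [0.0, 297.319, 196.508], [0.0, 0.0, 1.0]], 'hand_eye': [[0.001, -0.962, -0.273, 78.595], [1.0, 0.001, -0.0, 2.237], [0.0, -0.273, 0.962, -196.35], [0.0, 0.0, 0.0, 1.0]]}
```

View pics/scene.png

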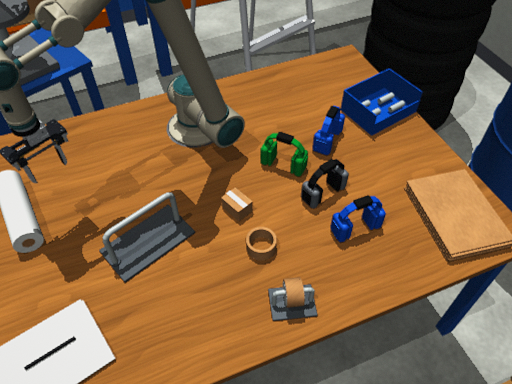

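View pics/top.png

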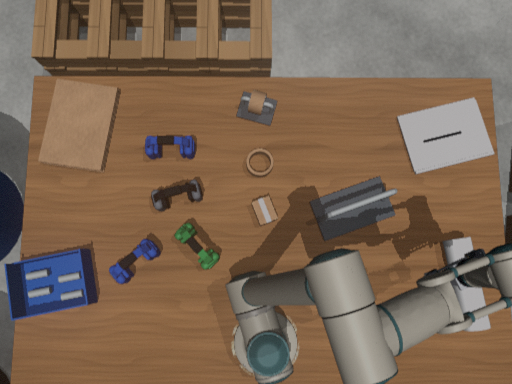

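Ear-shaped things in the top view are: blue at (170,146), grey/black at (177,195), green at (197,246) and blue at (135,262). Only the one at (177,195), which is (325,183) in scene, is grey. I'll confirm it and the rack in one enlarged crop.

```bash
python3 - <<'E'
import cv2,numpy as np
a,b=[cv2.imread(f"pics/{n}.png") for n in("scene","top")]
def cr(i,x,y,w,h,W,H): return cv2.resize(i[y:y+h,x:x+w],(W,H),interpolation=cv2.INTER_CUBIC)
cv2.imwrite("pics/crop1.png",np.vstack([np.hstack([cr(b,140,170,80,60,400,300),cr(a,285,150,80,60,400,300)]),np.hstack([cr(b,300,170,100,75,400,300),cr(a,90,185,108,100,400,300)])]))
E
```

```text
(no output)
```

View pics/crop1.png

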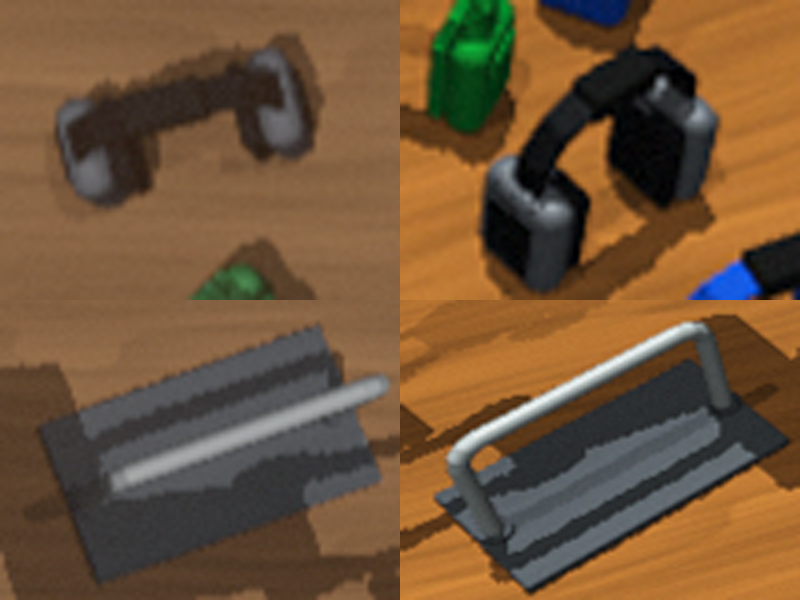

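```bash
cat > h.py <<'E'
from bench import manip
import numpy as np
from scipy.spatial.transform import Rotation as R
def ray(n,p):
    c=manip.get_calibration(n);K=np.array(c["camera_matrix"]);V=np.array(c["view"])
    d=V[:3,:3].T@np.linalg.solve(K,[*p,1]);o=-V[:3,:3].T@V[:3,3];return o,d/np.linalg.norm(d)
def wray(p,s):
    c=manip.get_calibration("wrist");K=np.array(c["camera_matrix"]);H=np.array(c["hand_eye"])
    v=(np.array(p)-K[:2,2])/K[0,0];t=np.linalg.norm(v);d=np.array([*(v/t*np.sin(t)),np.cos(t)])
    T=R.from_quat(s["tcp_rot"]).as_matrix();return s["ee_pos"]+T@H[:3,3],T@H[:3,:3]@d
def plane(r,z): o,d=r;return o+d*(z-o[2])/d[2]
def tri(a,b):
    A=[np.eye(3)-np.outer(d,d) for o,d in(a,b)];return np.linalg.solve(A[0]+A[1],A[0]@a[0]+A[1]@b[0])
E
python3 - <<'E'
from h import *
np.set_printoptions(precision=1,suppress=True)
print("pad",plane(ray("top",(175.6,191.6)),150),plane(ray("scene",(329.4,164.4)),150),tri(ray("top",(175.6,191.6)),ray("scene",(329.4,164.4))))
e=[plane(ray("top",p),156) for p in((329.5,215.5),(395.5,190.75))];print("bar",e,np.linalg.norm(e[0]-e[1]),sum(e)/2,np.degrees(np.arctan2(*(e[1]-e[0])[:2])))
# scene bar bend corners
f=[plane(ray("scene",p),156) for p in((90+62*.27,185+150/3),(90+297*.27,185+32/3))];print(f,sum(f)/2)
e=[plane(ray("top",p),60) for p in((140+85/5,170+155/5),(140+288/5,170+100/5))];print("cups",e,sum(e)/2,np.linalg.norm(e[0]-e[1]))
E
```

```text
pad [491.5 293.8 150. ] [497.1 308.5 150. ] [494.7 301.2 149.2]
bar [array([ 413.7, -200. ,  156. ]), array([ 494.1, -415.9,  156. ])] 230.43577515899406 [ 453.9 -308.   156. ] 159.57061696482933
[array([ 497.4, -410.6,  156. ]), array([ 428.4, -203.2,  156. ])] [ 462.9 -306.9  156. ]
cups [array([473.4, 370.6,  60. ]), array([511.6, 233.2,  60. ])] [492.5 301.9  60. ] 142.62369010528016
```

The crop confirms it: the grey pair is the target, and the steel tube on posts is the tall rack. The measurements hold together, with the pad at z≈149 (150 given) and the bar 230 mm long (about 236). Pad is about (494,301), ears y axis at 106°, bar middle about (457,-307), bar axis at 110°. Moving now.

Emit:
move_arm([
  [[0, 0, 0, 0, 0, 1.6, 1], [0, 0, 0, 0, 0, 3.2, 1], [0, 0, 2, 1, 2, 4, 1], [0, 0, 3, 2, 4, 4.5, 1], [0, 0, 4, 2.5, 5, 4.5, 1], [0, 0, 5, 3, 6.5, 4.5, 1], [0, 0, 6, 3.5, 8, 4.5, 1], [0, 0, 7, 4, 9.5, 4.5, 1], [0, 0, 8, 4.5, 11, 4.5, 1], [0, 0, 8, 5, 12.5, 4.5, 1]],
], grip_force=25)

```text
time_s: 0.93
ee_pos: [360.4, -216.5, 299.9]
tcp_rot: [0.845, 0.534, 0.0, -0.0]
contact_force: [0.8, -0.2, -0.3]
grip_width: 94.5
```

Emit:
move_arm([
  [[0, 0, 1, 0.5, 1.5, 0, 1], [0, 0, 2, 1, 3, 0, 1], [0, 0, 3, 1.5, 4.5, 0, 1], [0, 0, 4, 2, 6, 0, 1], [0, 0, 5, 2.5, 7.5, 0, 1], [0, 0, 6, 3, 9, 0, 1], [0, 0, 7, 3.5, 10.5, 0, 1], [0, 0, 8, 4, 12, 0, 1], [0, 0, 8, 4.5, 13.5, 0, 1], [0, 0, 8, 5, 15, 0, 1]],
])

```text
time_s: 1.77
ee_pos: [485.3, 158.5, 299.9]
tcp_rot: [0.612, 0.791, -0.0, -0.0]
contact_force: [0.4, -0.8, -0.3]
grip_width: 93.7
```

Emit:
move_arm([
  [[0, 0, 0.2, 0.2, 1, 0, 1], [0, 0, 0.2, 0.2, 2.5, 0, 1], [0, 0, 0.2, 0.2, 4, 0, 1], [0, 0, 0.2, 0.2, 5.4, 0, 1], [0, 0, 0.2, 0.2, 5.4, 0, 1], [0, 0, 0.2, 0.2, 5.4, 0, 1], [0, 0, 0.2, 0.2, 5.4, 0, 1], [0, 0, 0.2, 0.2, 5.4, 0, 1], [0, 0, 0.2, 0.2, 5.4, 0, 1], [0, 0, 0.2, 0.2, 5.4, 0, 1]],
])

```text
time_s: 2.6
ee_pos: [490.7, 290.1, 300.5]
tcp_rot: [0.606, 0.795, 0.0, 0.0]
contact_force: [0.0, 0.1, 0.4]
grip_width: 94.3
```

```bash
python3 - <<'E'
from h import *
import cv2,json
s=manip.state();print(s["ee_pos"],s["tcp_rot"],s["time_s"],s["q"])
im=manip.capture("wrist");cv2.imwrite("pics/w1.png",im[:,:,::-1]);json.dump({k:np.array(s[k]).tolist() for k in("ee_pos","tcp_rot")},open("s1.json","w"))
E
```

```text
[490.65711909 290.14810246 300.48559243] [6.06344830e-01 7.95201792e-01 1.11485367e-04 2.10595649e-04] 2.6 [ 4.12167888e-01  2.27892812e-01  1.29838198e+00 -2.60126891e-04
  1.61491838e+00  1.44271999e-01]
```

View pics/w1.png

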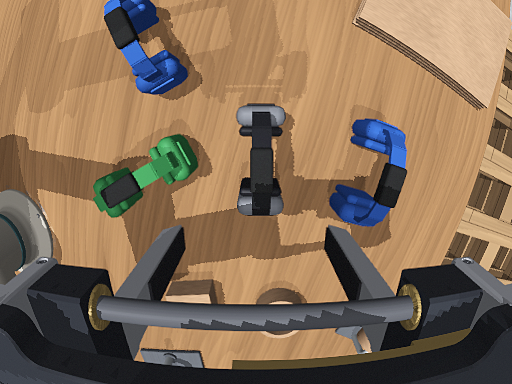

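```bash
python3 - <<'E'
import cv2
i=cv2.imread("pics/w1.png")[95:220,215:315];i=cv2.convertScaleAbs(i,alpha=1.6,beta=25);cv2.imwrite("pics/w1c.png",cv2.resize(i,None,fx=4.8,fy=4.8,interpolation=cv2.INTER_NEAREST))
E
```

```text
(no output)
```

View pics/w1c.png

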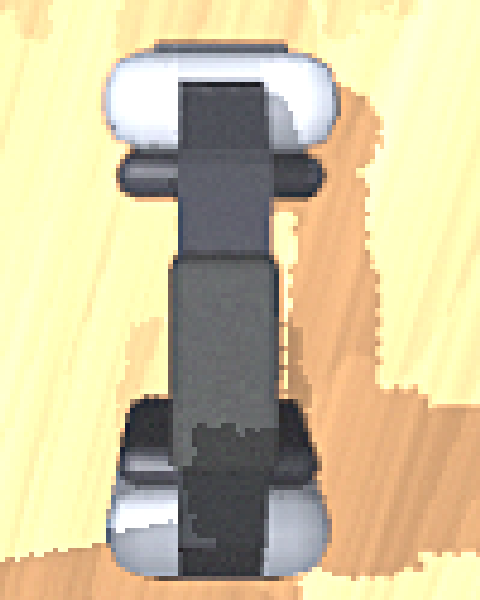

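```bash
python3 - <<'E'
from h import *
import json
np.set_printoptions(precision=1,suppress=True)
s=json.load(open("s1.json"))
P=lambda x,y,z:plane(wray((215+x/4.8,95+y/4.8),s),z)
l=[P(*p,150) for p in((173,260),(277,260),(275,470),(174,470))]
print(l,sum(l)/4,[np.linalg.norm(l[i]-l[i-1]) for i in range(4)])
e,f=P(225,260,150),P(225,470,150);d=e-f;print(e,f,"y-axis",np.degrees(np.arctan2(d[1],d[0])))
d=P(223,60,75)-P(219,560,75);print("cups y",np.degrees(np.arctan2(d[1],d[0])), np.linalg.norm(d))
T=R.from_quat(s["tcp_rot"]).as_matrix();print("tool y",np.degrees(np.arctan2(T[1,1],T[0,1])))
E
```

```text
[array([476.7, 324. , 150. ]), array([501.1, 330.8, 150. ]), array([515.4, 279.7, 150. ]), array([490.9, 272.9, 150. ])] [496.  301.9 150. ] [np.float64(53.04656777626745), np.float64(25.367736888284057), np.float64(53.11013768679837), np.float64(25.454054105843984)]
[488.9 327.4 150. ] [503.2 276.3 150. ] y-axis 105.71034214732988
cups y 105.19239000617632 152.97314806294102
tool y 15.348645935765383
```

Pad is at (496,302) by wrist camera, against (494,301) from the fixed views. It measures 53x25 mm, near the 56x28 given, and the yaw already matches. Descending to TCP z 148 (fingertips at 131) and closing.

Emit:
move_arm([
  [[0, 0, 0, 0.2, 0.48, -1, 1], [0, 0, 0, 0.2, 0.48, -2.3, 1], [0, 0, 0, 0.2, 0.48, -3.6, 1], [0, 0, 0, 0.2, 0.48, -4.8, 1], [0, 0, 0, 0.2, 0.48, -5.6, 1], [0, 0, 0, 0.2, 0.48, -6.1, 1], [0, 0, 0, 0.2, 0.48, -6.1, 1], [0, 0, 0, 0.2, 0.48, -6.1, 0], [0, 0, 0, 0.2, 0.48, -6.1, -1], [0, 0, 0, 0.2, 0.48, -6.1, -1]],
], grip_force=25)

```text
time_s: 3.48
ee_pos: [496.6, 303.7, 149.3]
tcp_rot: [0.606, 0.796, 0.001, 0.001]
contact_force: [0.1, -0.4, 0.1]
grip_width: 77.6
```

Emit:
move_arm([
  [[0, 0, 0, 0, 0, 0, -1], [0, 0, 0, 0, 0, 0, -1], [0, 0, 0, 0, 0, 0, -1], [0, 0, 0, 0, 0, 0, -1], [0, 0, 0, 0, 0, 0, -1], [0, 0, 0, 0, 0, 0, -1], [0, 0, 0, 0, 0, 0, -1], [0, 0, 0, 0, 0, 0.2, -1], [0, 0, 0, 0, 0, 0.5, -1], [0, 0, 0, 0, 0, 0.8, -1]],
])

```text
time_s: 4.32
ee_pos: [495.5, 303.4, 168.4]
tcp_rot: [0.606, 0.796, 0.0, 0.0]
contact_force: [-0.4, 0.3, 0.5]
grip_width: 10.4
```

The opening is 10.4 mm where the pad is 28 mm, so the fingers probably closed above it. Looking.

```bash
python3 - <<'E'
from h import *
import cv2
s=manip.state();print(s["ee_pos"],s["grip_width"],s["contact_force"])
w=manip.capture("wrist")[:,:,::-1];a=manip.capture("scene")[120:216,270:398,::-1]
cv2.imwrite("pics/w2.png",np.hstack([cv2.resize(w[80:384,100:420],(400,380)),cv2.resize(a,(400,380),interpolation=cv2.INTER_CUBIC)]))
E
```

```text
[495.53583008 303.39939656 168.38524998] 10.371973943353028 [-0.43686023  0.3466375   0.45369226]
```

View pics/w2.png

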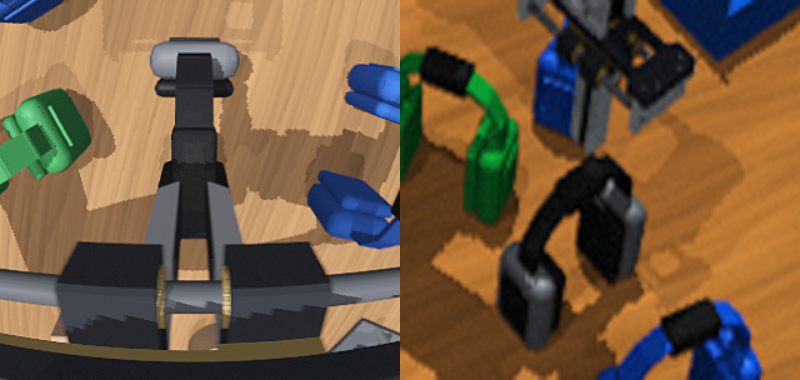

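```bash
python3 - <<'E'
from h import *
import cv2
np.set_printoptions(precision=1,suppress=True)
s=manip.state()
P=lambda x,y,z:plane(wray((100+x*.8,80+y*.8),s),z)
u=R.from_quat(s["tcp_rot"]).as_matrix()[:,0];print("tool x",u,s["grip_width"])
for z in(150,130):print(z,P(172,128,z),P(215,128,z))
print("cups far edge centre z110:",P(195,42,110)); 
w=cv2.imread("pics/w2.png")[95:300,100:300];cv2.imwrite("pics/w2c.png",cv2.resize(w,(585,600)))
E
```

```text
tool x [-0.3  1.   0. ] 2.72882147750538
150 [476.9 326.4 150. ] [501.7 333.2 150. ]
130 [477.1 321.6 130. ] [504.2 329.1 130. ]
cups far edge centre z110: [476.8 379.3 110. ]
```

View pics/w2c.png

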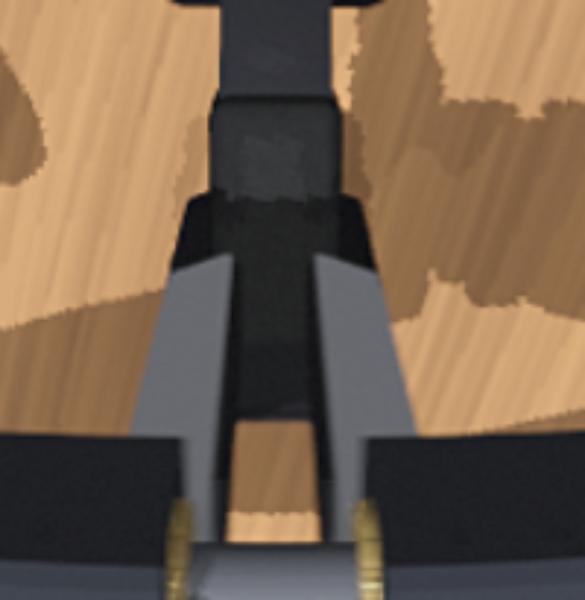

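The ears have not moved: pad end is (489,330) against (489,327) before. The fingers close at only about 80 mm/s and I lifted before they met the pad. Reopening, lowering again, and giving them time.

Emit:
move_arm([
  [[0, 0, 0, 0, 0, 0, 0.3], [0, 0, 0, 0, 0, 0, 0.3], [0, 0, 0, 0, 0, 0, 0.3], [0, 0, 0, 0, 0, 0, 0.3], [0, 0, 0, 0, 0, 0, 0.3], [0, 0, 0, 0, 0, 0, 0.3], [0, 0, 0, 0, 0, 0, 0.3], [0, 0, 0, 0, 0, 0, 0.3], [0, 0, 0, 0, 0, 0, 0.3], [0, 0, 0, 0, 0, 0, 0.3]],
], grip_force=25)

```text
time_s: 5.25
ee_pos: [495.5, 303.4, 167.7]
tcp_rot: [0.606, 0.796, 0.0, 0.0]
contact_force: [-0.6, -0.2, -0.9]
grip_width: 60.8
```

Emit:
move_arm([
  [[0, 0, 0, 0, 0, -0.4, 0.3], [0, 0, 0, 0, 0, -0.8, 0.3], [0, 0, 0, 0, 0, -0.8, 0.3], [0, 0, 0, 0, 0, -0.8, -1], [0, 0, 0, 0, 0, -0.8, -1], [0, 0, 0, 0, 0, -0.8, -1], [0, 0, 0, 0, 0, -0.8, -1], [0, 0, 0, 0, 0, -0.8, -1], [0, 0, 0, 0, 0, -0.8, -1], [0, 0, 0, 0, 0, -0.8, -1]],
])

```text
time_s: 6.08
ee_pos: [495.6, 303.4, 147.9]
tcp_rot: [0.606, 0.796, 0.0, 0.0]
contact_force: [0.7, 0.0, -0.5]
grip_width: 18.1
```

Emit:
move_arm([
  [[0, 0, 0, 0, 0, 0, -1], [0, 0, 0, 0, 0, 0, -1], [0, 0, 0, 0, 0, 0, -1], [0, 0, 0, 0, 0, 0, -1], [0, 0, 0, 0, 0, 0, -1], [0, 0, 0, 0, 0, 0, -1], [0, 0, 0, 0, 0, 0, -1], [0, 0, 0, 0, 0, 0, -1], [0, 0, 0, 0, 0, 0, -1], [0, 0, 0, 0, 0, 0, -1]],
])

```text
time_s: 6.92
ee_pos: [495.5, 303.4, 147.7]
tcp_rot: [0.606, 0.796, 0.0, 0.0]
contact_force: [-0.2, -0.6, -1.5]
grip_width: 0.9
```

It closed to 0.9 mm with the tips at a nominal 131, so the fingers are not around the pad. I'll check where the TCP and tips project in the wrist and fixed views.

```bash
python3 - <<'E'
from h import *
import cv2
s=manip.state();T=R.from_quat(s["tcp_rot"]).as_matrix();t=s["ee_pos"]
w=manip.capture("wrist")[:,:,::-1].copy();a=manip.capture("scene")[:,:,::-1].copy();b=manip.capture("top")[:,:,::-1].copy()
c=manip.get_calibration("wrist");K=np.array(c["camera_matrix"]);H=np.array(c["hand_eye"])
def wp(p):
    q=H[:3,:3].T@(np.array(p)-H[:3,3]);r=np.arctan2(np.hypot(*q[:2]),q[2]);return K[:2,2]+K[0,0]*r*q[:2]/np.hypot(*q[:2])
def sp(n,p):
    c=manip.get_calibration(n);q=np.array(c["view"])[:3]@[*p,1];q=np.array(c["camera_matrix"])@q;return q[:2]/q[2]
def up(i,x,y,w,h,W,H,marks):
    o=cv2.resize(i[y:y+h,x:x+w],(W,H),interpolation=cv2.INTER_CUBIC)
    for m,col in marks: cv2.circle(o,tuple(int(v) for v in ((m[0]-x)*W/w,(m[1]-y)*H/h)),4,col,1)
    return o
tip=t+T@[0,0,17]
print("wrist tip px",wp([0,0,17]),"tcp",wp([0,0,0]),"scene tip",sp("scene",tip),"top",sp("top",tip),s["grip_width"])
g,r=(0,255,0),(0,0,255)
cv2.imwrite("pics/w3.png",np.hstack([up(w,180,120,150,225,400,600,[(wp([0,0,17]),r),(wp([0,0,0]),g)]),np.vstack([up(a,285,120,80,60,400,300,[(sp("scene",tip),r),(sp("scene",t),g)]),up(b,140,165,80,60,400,300,[(sp("top",tip),r)])])]))
E
```

```text
wrist tip px [255.1919233  217.59935406] tcp [255.2451228  225.75226489] scene tip [327.06084106 168.50776204] top [173.6213761  191.32090391] 0.9358278708292131
```

View pics/w3.png

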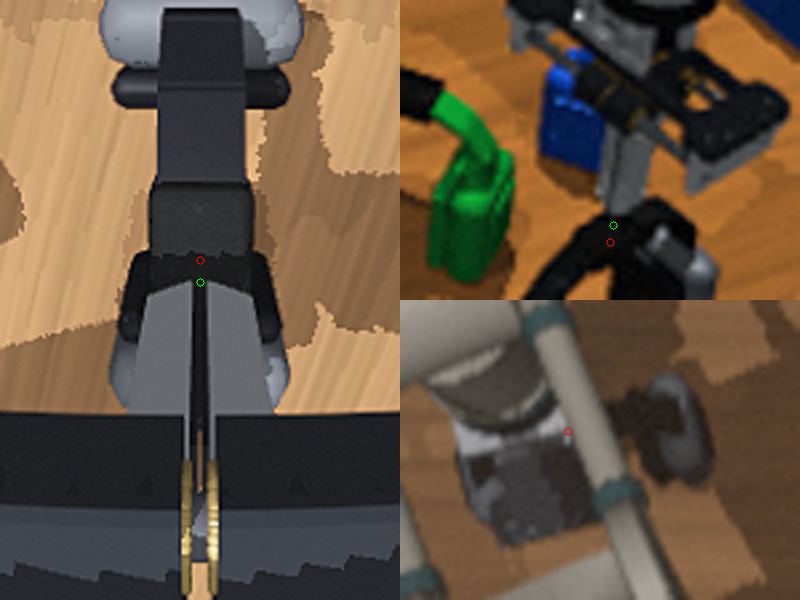

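Both views agree that the real fingertips sit about 13–19 mm behind the TCP. From the wrist view, the row and the 94 mm separation give tool z ≈ −16 to −19; the scene view gives about −13. So "overhang 17 ahead" doesn't hold: the tips are near z≈165, above the 150 mm pad, and the lateral centring is good. I'll act on what I measured: open, go down to TCP z≈116 (tips about 133), and close.

Emit:
move_arm([
  [[0, 0, 0, 0, 0, 0, 0.4], [0, 0, 0, 0, 0, 0, 0.4], [0, 0, 0, 0, 0, 0, 0.4], [0, 0, 0, 0, 0, 0, 0.4], [0, 0, 0, 0, 0, 0, 0.4], [0, 0, 0, 0, 0, 0, 0.4], [0, 0, 0, 0, 0, 0, 0.4], [0, 0, 0, 0, 0, 0, 0.4], [0, 0, 0, 0, 0, 0, 0.4], [0, 0, 0, 0, 0, 0, 0.4]],
])

```text
time_s: 7.9
ee_pos: [495.5, 303.4, 147.7]
tcp_rot: [0.606, 0.796, 0.0, 0.0]
contact_force: [-0.1, 0.2, -0.1]
grip_width: 63.6
```

Emit:
move_arm([
  [[0, 0, 0, 0, 0, -0.3, 0.4], [0, 0, 0, 0, 0, -0.6, 0.4], [0, 0, 0, 0, 0, -0.9, 0.4], [0, 0, 0, 0, 0, -1.28, 0.4], [0, 0, 0, 0, 0, -1.28, 0.4], [0, 0, 0, 0, 0, -1.28, -1], [0, 0, 0, 0, 0, -1.28, -1], [0, 0, 0, 0, 0, -1.28, -1], [0, 0, 0, 0, 0, -1.28, -1], [0, 0, 0, 0, 0, -1.28, -1]],
])

```text
time_s: 8.73
ee_pos: [495.7, 303.5, 116.1]
tcp_rot: [0.606, 0.796, 0.0, 0.0]
contact_force: [-0.7, -0.1, -0.4]
grip_width: 35.6
```

Emit:
move_arm([
  [[0, 0, 0, 0, 0, 0, -1], [0, 0, 0, 0, 0, 0, -1], [0, 0, 0, 0, 0, 0, -1], [0, 0, 0, 0, 0, 0, -1], [0, 0, 0, 0, 0, 0, -1], [0, 0, 0, 0, 0, 0, -1], [0, 0, 0, 0, 0, 0, -1], [0, 0, 0, 0, 0, 0, -1], [0, 0, 0, 0, 0, 0, -1], [0, 0, 0, 0, 0, 0, -1]],
])

```text
time_s: 9.57
ee_pos: [495.7, 303.5, 116.0]
tcp_rot: [0.606, 0.796, 0.0, 0.0]
contact_force: [0.5, -0.2, 3.3]
grip_width: 27.8
```

Gripped, at 27.8 mm for a 28 mm pad. Lifting, then carrying and turning.

Emit:
move_arm([
  [[0, 0, 0, 0, 0, 0.5, -1], [0, 0, 0, 0, 0, 1.2, -1], [0, 0, 0, 0, 0, 2.2, -1], [0, 0, 0, 0, 0, 3.3, -1], [0, 0, 0, 0, 0, 4.4, -1], [0, 0, 0, 0, 0, 5.5, -1], [0, 0, 0, 0, 0, 6.6, -1], [0, 0, 0, 0, 0, 7.6, -1], [0, 0, 0, 0, 0, 8.5, -1], [0, 0, 0, 0, 0, 9, -1]],
], grip_force=30)

```text
time_s: 10.4
ee_pos: [495.6, 303.5, 342.4]
tcp_rot: [0.606, 0.796, 0.001, 0.0]
contact_force: [0.7, -0.8, -3.2]
grip_width: 28.0
```

```bash
python3 - <<'E'
from h import *
import cv2,json
s=manip.state();print(s["ee_pos"],s["tcp_rot"],s["grip_width"],s["contact_force"],s["q"])
w=manip.capture("wrist")[:,:,::-1];a=manip.capture("scene")[60:252,230:486,::-1]
cv2.imwrite("pics/w4.png",np.hstack([cv2.resize(w,(400,300)),cv2.resize(a,(400,300))]))
E
```

```text
[495.60684064 303.47687824 342.39340545] [6.05524714e-01 7.95826184e-01 6.13350420e-04 3.59938991e-04] 27.957803601686283 [ 0.65570876 -0.82991526 -3.1625248 ] [ 4.29773537e-01  2.42159226e-01  1.18053069e+00 -5.76244021e-05
  1.71748155e+00  1.59819200e-01]
```

View pics/w4.png

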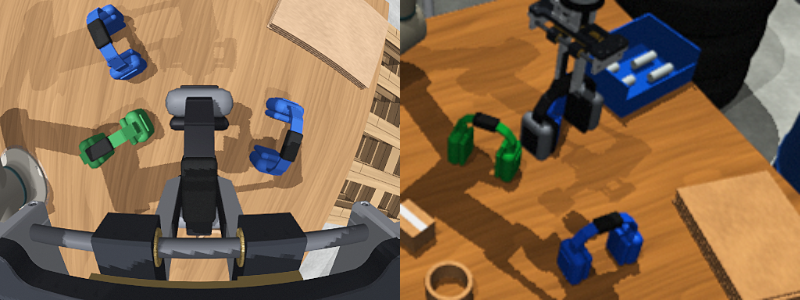

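Held level, with a 3.2 N weight reading. Carrying to above the bar: dx −1.5, dy −24.4, turn −17.1 over two calls.

Emit:
move_arm([
  [[0, 0, -0.4, 0, -0.5, 0, -1], [0, 0, -1.2, 0, -1.5, 0, -1], [0, 0, -2.2, 0, -2.8, 0, -1], [0, 0, -3.2, 0, -4.1, 0, -1], [0, 0, -4.2, 0, -5.5, 0, -1], [0, 0, -5.2, 0, -6.9, 0, -1], [0, 0, -6.2, 0, -8.3, 0, -1], [0, 0, -7.2, 0, -9.7, 0, -1], [0, 0, -8.2, 0, -11.1, 0, -1], [0, 0, -9.1, 0, -12.4, 0, -1]],
])

```text
time_s: 11.33
ee_pos: [493.4, -9.2, 338.3]
tcp_rot: [0.868, 0.497, -0.002, -0.001]
contact_force: [0.9, -0.3, -2.7]
grip_width: 27.5
```

Emit:
move_arm([
  [[0, 0, -1, -0.2, -1.4, 0, -1], [0, 0, -2, -0.4, -2.8, 0, -1], [0, 0, -3, -0.6, -4.2, 0, -1], [0, 0, -4, -0.8, -5.6, 0, -1], [0, 0, -5, -1, -7, 0, -1], [0, 0, -6, -1.2, -8.4, 0, -1], [0, 0, -7, -1.4, -9.8, 0, -1], [0, 0, -7.6, -1.5, -11, 0, -1], [0, 0, -8, -1.54, -11.7, 0, -1], [0, 0, -8, -1.54, -12, 0, -1]],
])

```text
time_s: 12.17
ee_pos: [454.7, -309.4, 337.7]
tcp_rot: [0.985, 0.17, -0.002, -0.001]
contact_force: [-0.4, 0.5, -2.0]
grip_width: 27.5
```

```bash
cat > look.py <<'E'
from h import *
import cv2,sys
n=sys.argv[1]
s=manip.state();T=R.from_quat(s["tcp_rot"]).as_matrix();print(s["time_s"],s["ee_pos"],"tool y",np.degrees(np.arctan2(T[1,1],T[0,1])),s["grip_width"],s["contact_force"])
w=manip.capture("wrist")[:,:,::-1];a=manip.capture("scene")[:,:,::-1];b=manip.capture("top")[:,:,::-1]
for k,i in(("w",w),("s",a),("t",b)): cv2.imwrite(f"pics/raw_{k}{n}.png",i)
cv2.imwrite(f"pics/look{n}.png",np.hstack([cv2.resize(a[120:300,60:240],(400,400)),cv2.resize(w,(400,400))]))
E
python3 look.py 1
```

```text
12.1667 [ 454.67602381 -309.36079952  337.67141403] tool y -70.37062581100639 27.48518507858337 [-0.35797618  0.51081102 -1.95185817]
```

View pics/look1.png

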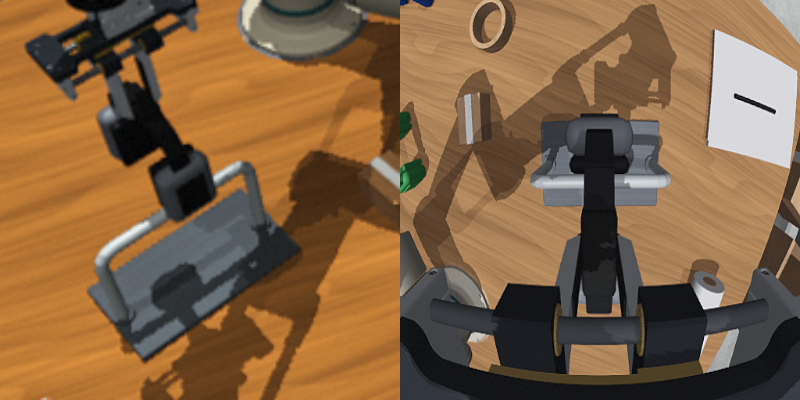

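```bash
python3 - <<'E'
from h import *
np.set_printoptions(precision=1,suppress=True)
s=manip.state()
e=[plane(wray(((x-400)*1.28,y*.96),s),156) for x,y in((535,185),(668,185))]
d=e[1]-e[0];print(e,np.linalg.norm(d),"mid",(e[0]+e[1])/2,"dir",np.degrees(np.arctan2(d[1],d[0])),s["ee_pos"])
E
```

```text
[array([ 416.4, -205.8,  156. ]), array([ 494.7, -420.2,  156. ])] 228.32311267482854 mid [ 455.5 -313.   156. ] dir -69.95204978626649 [ 456.1 -305.9  339.1]
```

The wrist view puts the bar middle at (455,-313), 228 mm long, direction −70°. That is within a few mm of the fixed views and of the current TCP (456,-306). The expected touch is at TCP z≈155, so I'll lower to 164 first.

Emit:
move_arm([
  [[0, 0, 0, 0, -0.1, -0.5, -1], [0, 0, 0, 0, -0.1, -1.5, -1], [0, 0, 0, 0, -0.1, -2.6, -1], [0, 0, 0, 0, -0.1, -3.6, -1], [0, 0, 0, 0, -0.1, -4.5, -1], [0, 0, 0, 0, -0.1, -5.3, -1], [0, 0, 0, 0, -0.1, -6, -1], [0, 0, 0, 0, -0.1, -6.5, -1], [0, 0, 0, 0, -0.1, -6.9, -1], [0, 0, 0, 0, -0.1, -7, -1]],
])

```text
time_s: 13.15
ee_pos: [456.1, -306.6, 164.0]
tcp_rot: [0.985, 0.174, -0.001, -0.002]
contact_force: [-0.4, 0.5, -2.6]
grip_width: 27.7
```

Emit:
move_arm([
  [[0, 0, 0, 0, 0, -0.03, -1], [0, 0, 0, 0, 0, -0.06, -1], [0, 0, 0, 0, 0, -0.09, -1], [0, 0, 0, 0, 0, -0.12, -1], [0, 0, 0, 0, 0, -0.15, -1], [0, 0, 0, 0, 0, -0.18, -1], [0, 0, 0, 0, 0, -0.2, -1], [0, 0, 0, 0, 0, -0.2, -1], [0, 0, 0, 0, 0, -0.2, -1], [0, 0, 0, 0, 0, -0.2, -1]],
])

```text
time_s: 13.98
ee_pos: [457.0, -309.2, 160.7]
tcp_rot: [0.985, 0.173, 0.0, 0.0]
contact_force: [0.0, 0.1, -2.7]
grip_width: 27.9
```

Still carrying the full weight. Going down in fine steps until the force changes.

Emit:
move_arm([
  [[0, 0, 0, 0, 0, -0.02, -1], [0, 0, 0, 0, 0, -0.04, -1], [0, 0, 0, 0, 0, -0.06, -1], [0, 0, 0, 0, 0, -0.08, -1], [0, 0, 0, 0, 0, -0.1, -1], [0, 0, 0, 0, 0, -0.12, -1], [0, 0, 0, 0, 0, -0.12, -1], [0, 0, 0, 0, 0, -0.12, -1], [0, 0, 0, 0, 0, -0.12, -1], [0, 0, 0, 0, 0, -0.12, -1]],
])

```text
time_s: 14.82
ee_pos: [457.0, -309.1, 157.7]
tcp_rot: [0.985, 0.173, 0.0, 0.0]
contact_force: [0.0, 0.7, -2.4]
grip_width: 27.6
```

Emit:
move_arm([
  [[0, 0, 0, 0, 0, -0.02, -1], [0, 0, 0, 0, 0, -0.04, -1], [0, 0, 0, 0, 0, -0.06, -1], [0, 0, 0, 0, 0, -0.08, -1], [0, 0, 0, 0, 0, -0.08, -1], [0, 0, 0, 0, 0, -0.08, -1], [0, 0, 0, 0, 0, -0.08, -1], [0, 0, 0, 0, 0, -0.08, -1], [0, 0, 0, 0, 0, -0.08, -1], [0, 0, 0, 0, 0, -0.08, -1]],
])

```text
time_s: 15.65
ee_pos: [457.0, -309.1, 155.7]
tcp_rot: [0.985, 0.173, 0.0, 0.0]
contact_force: [-0.1, 0.8, -2.6]
grip_width: 27.8
```

Emit:
move_arm([
  [[0, 0, 0, 0, 0, -0.02, -1], [0, 0, 0, 0, 0, -0.04, -1], [0, 0, 0, 0, 0, -0.04, -1], [0, 0, 0, 0, 0, -0.04, -1], [0, 0, 0, 0, 0, -0.04, -1], [0, 0, 0, 0, 0, -0.04, -1], [0, 0, 0, 0, 0, -0.04, -1], [0, 0, 0, 0, 0, -0.04, -1], [0, 0, 0, 0, 0, -0.04, -1], [0, 0, 0, 0, 0, -0.04, -1]],
])

```text
time_s: 16.48
ee_pos: [457.1, -309.2, 154.9]
tcp_rot: [0.985, 0.173, 0.0, 0.0]
contact_force: [-0.1, 0.1, 1.5]
grip_width: 28.1
```

```bash
python3 look.py 2
```

```text
16.4833 [ 457.06000486 -309.15366513  154.89185611] tool y -70.0452039892216 28.070066966291563 [-0.10583637  0.10742548  1.51668603]
```

View pics/look2.png

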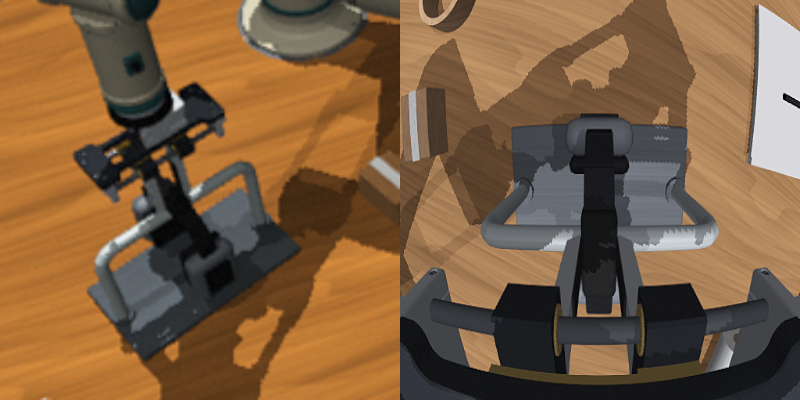

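Contact came at TCP 154.9 as predicted: the force went from −2.6 to +1.5 N, so the weight is on the bar. The view shows the band square across the bar with a cup on each side, near mid-bar. Releasing, then rising straight up.

Emit:
move_arm([
  [[0, 0, 0, 0, 0, 0, -0.3], [0, 0, 0, 0, 0, 0, -0.2], [0, 0, 0, 0, 0, 0, 0], [0, 0, 0, 0, 0, 0, 0.2], [0, 0, 0, 0, 0, 0, 0.3], [0, 0, 0, 0, 0, 0, 0.4], [0, 0, 0, 0, 0, 0, 0.4], [0, 0, 0, 0, 0, 0, 0.4], [0, 0, 0, 0, 0, 0, 0.4], [0, 0, 0, 0, 0, 0, 0.4]],
])

```text
time_s: 17.47
ee_pos: [457.0, -309.1, 154.7]
tcp_rot: [0.985, 0.173, -0.0, 0.0]
contact_force: [-0.1, 0.5, 0.4]
grip_width: 66.3
```

Emit:
move_arm([
  [[0, 0, 0, 0, 0, 0.2, 0.4], [0, 0, 0, 0, 0, 0.5, 0.4], [0, 0, 0, 0, 0, 0.9, 0.4], [0, 0, 0, 0, 0, 1.4, 0.4], [0, 0, 0, 0, 0, 2, 0.4], [0, 0, 0, 0, 0, 2.8, 0.4], [0, 0, 0, 0, 0, 3.6, 0.4], [0, 0, 0, 0, 0, 4.4, 0.4], [0, 0, 0, 0, 0, 5.2, 0.4], [0, 0, 0, 0, 0, 6, 0.4]],
])

```text
time_s: 18.3
ee_pos: [457.0, -309.1, 307.1]
tcp_rot: [0.985, 0.173, 0.001, 0.001]
contact_force: [0.8, 0.4, -0.1]
grip_width: 65.9
```

Emit:
move_arm([
  [[0, 0, 0, 0, 0, 0, 0.4], [0, 0, 0, 0, 0, 0, 0.4], [0, 0, 0, 0, 0, 0, 0.4], [0, 0, 0, 0, 0, 0, 0.4], [0, 0, 0, 0, 0, 0, 0.4], [0, 0, 0, 0, 0, 0, 0.4], [0, 0, 0, 0, 0, 0, 0.4], [0, 0, 0, 0, 0, 0, 0.4], [0, 0, 0, 0, 0, 0, 0.4], [0, 0, 0, 0, 0, 0, 0.4]],
])

```text
time_s: 19.13
ee_pos: [457.0, -309.1, 304.6]
tcp_rot: [0.985, 0.173, -0.0, -0.0]
contact_force: [-0.4, -0.4, 0.4]
grip_width: 65.8
```

```bash
python3 look.py 3
```

```text
19.1333 [ 456.95615169 -309.09031767  304.58826288] tool y -70.04575056755382 65.81313547967812 [-0.41174377 -0.43464426  0.37433562]
```

View pics/look3.png

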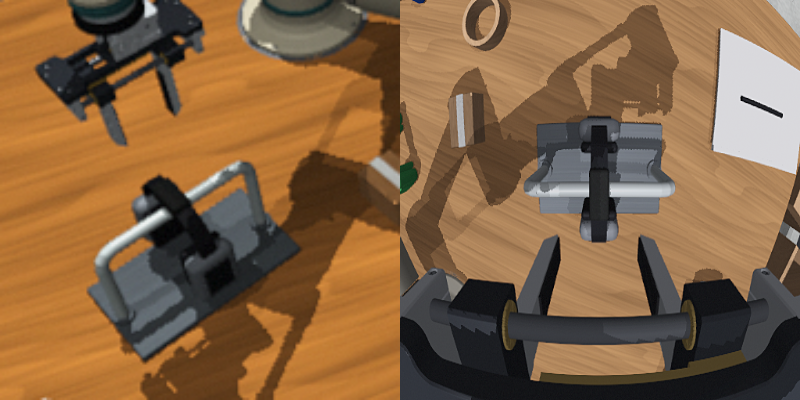

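The ears hang across the bar, square and central, with a cup on each side and the gripper clear. One frame-to-frame check that they are at rest and the tape and carton are unmoved, then I hand in.

```bash
python3 - <<'E'
from h import *
import cv2
f=[manip.capture("scene").astype(int) for _ in range(4)]
g=cv2.imread("pics/scene.png")[:,:,::-1].astype(int)
d=lambda a,b,x,y,w,h:np.abs(a-b)[y:y+h,x:x+w].mean().round(2)
print("rest",d(f[0],f[3],90,190,110,90),"carton",d(f[3],g,218,185,38,36),"tape",d(f[3],g,243,224,36,42))
manip.close_job()
E
```

```text
rest 1.63 carton 40.83 tape 6.47
the job is handed in; nothing more can be done
```

```bash
python3 - <<'E'
import cv2,numpy as np
for n in("scene","raw_s3"):
    i=cv2.imread(f"pics/{n}.png")[180:225,212:262];h=cv2.cvtColor(i,cv2.COLOR_BGR2HSV)
    m=(h[:,:,1]<60)&(h[:,:,2]>50);y,x=np.nonzero(m);print(n,m.sum(),x.mean()+212 if len(x) else 0,y.mean()+180 if len(y) else 0,i.mean())
for n in("top","raw_t3"):
    i=cv2.imread(f"pics/{n}.png")[185:235,240:285];h=cv2.cvtColor(i,cv2.COLOR_BGR2HSV)
    m=(h[:,:,1]<60)&(h[:,:,2]>50);y,x=np.nonzero(m);print(n,m.sum(),x.mean()+240 if len(x) else 0,y.mean()+185 if len(y) else 0)
E
```

```text
scene 121 236.4793388429752 198.8099173553719 104.20874074074074
raw_s3 118 236.72033898305085 198.98305084745763 79.93911111111112
top 150 264.22 209.98666666666668
raw_t3 148 264.2635135135135 210.1418918918919
```

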